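# Set a tube against the flip stop of a length rail

### The job

Set the blue tube up to length on the stop rail. First flip the red stop flag fully down across the channel; then lay the tube in the channel, on the right of the flag (the rail's long open end) and at least 3 cm short of it, and push it along until its end is pressed against the flag. Let go and leave the tube lying flat in the channel against the lowered flag, and leave the oil bottle, tape measure and pliers where they are.

Things in the scene. Friction and masses are not known exactly. Their poses are not given: they have to be found in the camera images.
- stop_rail: Fixed light aluminium rail, 340 mm long along its own y (+y end on the robot's left; z up; turned up to 0.25 rad). Origin at the underside, mid-length, below the channel's centre line. Its plate spans x = -38 to +72 mm and is 12 mm thick.
- channel (a point): Mid-length of the channel, on its bed (12 mm above the bench); axes as the rail's. The channel runs the rail's length along y, 48 mm wide and open at both ends, between a low lip on the robot's side (8 mm thick, top 12 mm above the bed) and a fence on the far side (12 mm thick, top 18 mm above the bed).
- flip_stop: Dark steel bracket, 34 x 50 x 48 mm, fixed behind the rail's fence with the rail's axes; in the rail's frame its origin (centre of its underside) is at x = 53, z = 12 mm and, from run to run, y = 65 to 125 mm. It carries the red flag.
- flag_hinge (a point): The flag's hinge axis (parallel to the rail's y), 38 mm above the bracket's origin, mid-width of the flag. The flag's arm is 20 mm wide along the axis, 8 mm thick, centred on the line from here to flag_tip. Friction of 0.08 N m holds it wherever it is left; about 2 N at the tip moves it.
- flag_tip (a point): Centre of the black finger roll (20 mm diameter, 20 mm wide) at the flag's free end, 100 mm from the hinge axis; moves with the flag. A red paddle, also 20 mm wide, 36 to 70 mm from the hinge, sticks out 32 mm from the arm: to the robot's side when up, down into the channel when down.
- flag (a joint): Flag angle: 0 = up, leaning back 0.35 rad past upright, away from the robot; 0.35 = upright; 1.92 = fully down (end stop), the arm level across the channel towards the robot. Starts at 0 to 0.25. Can be pushed over from behind. Down, its face towards the rail's -y end, 10 mm from the bracket's origin, is the stop.
- tube: Loose blue box-section tube with black plugs closing both ends, 40 (x) x 140 (y) x 50 (z) mm, about 0.35 kg. Origin at the centre of its underside. Starts on the bench on the right, pointing roughly away from the robot. Either end may meet the stop; home, its origin is 80 mm from the bracket's towards the rail's -y end.
- oil_bottle: Blue plastic bottle, 67 mm diameter, 194 mm high, standing behind the rail: leave alone. Origin under its centre.
- tape_measure: Yellow pocket tape measure, 35 x 76 x 62 mm, standing beyond the tube: leave alone. Origin under its centre.
- pliers: Blue-handled pliers, 57 x 197 x 13 mm, lying left of the rail: leave alone. Origin under the centre.

How it is judged:
By the outcome, as a careful person would: the job done as asked, in the order asked, and still so for the second after the job is handed in, with the robot touching nothing.
It also fails if it takes over 72 s, if anything falls off the work surface, if the arm or the gripper's body presses on something with over 40 N, if the wrist force passes 120 N, or if a joint passes its speed limit or range.

### The arm

A 7-joint arm with a two-finger parallel gripper is mounted at the origin on the work surface; the furniture and walls round the work are solid. World frame = base frame: x ahead of the robot, y to its left, z up, the work surface at z = 0. Lengths are in m, angles in degrees, forces in N, time in s.
With the tool pointing down it reaches from about 0.425 to 0.875 m from the base axis. Payload 9.9 kg.
Tool frame: the origin (TCP) lies midway between the tips of the shut fingers; the grasp point (between the pads) lies robot.pinch_z behind it (robot.pinch_z is the distance from the TCP to the grasp point, in m); z points along the fingers, x is the direction in which the jaws open and shut, and the axes are right-handed (so a half turn about z gives the same grasp; the last joint's range is limited). The gripper opens to 85 mm and grips with 20 to 120 N. Pads are 22 mm wide; open, the fingers measure 114 mm over their backs; the gripper's body (76 mm by 85 mm) begins 54 mm behind the grasp point. The pads swing forward as they close: fully open they stand 13 mm farther back than shut.
Start: joints at [66.532, 32.985, 1.427, 82.34, -0.859, 64.687, -3.237], TCP at [0.216, -0.639, 0.231] pointing down, gripper open.
Joint ranges: [-157.87, 157.87], [-19.46, 123.44], [-87.15, 90], [11.01, 140.99], [-62.26, 242.26], [9.8, 113.94], [-161.44, 161.44]. Speed limits (degrees/s): [127.2, 127.2, 172.46, 172.46, 180, 180, 180].

### API

Orientations are given as [roll, pitch, yaw] about the fixed x, y, z axes, in that order (R = Rz(yaw) Ry(pitch) Rx(roll)).
In Python, from cell import robot gives the robot as it stands.
- The arm moves only by the tool carry_out, never from a script. Its arguments are lists of equal length, an entry for each row: "travel": the shift along the tool's x, y, z in mm, a list of three; "twist": the turn about the tool's z in rad; "claw": the opening in per cent of the stroke, from 0 (shut) to 100 (fully open). A call has 1 to 5 rows; each row is the pose to reach, as a shift and turn from the pose commanded when the call began, along the tool's axes at that moment; what a row does not reach only later rows make up. A row lasts 1/8 s, in which the tool goes at most 62.5 mm and 10.7 degrees, less where a joint would pass 70% of its speed; a pose out of reach is approached as far as the arm can. A call with a gripper value outside its range is refused whole. The fingers move at their own pace and stop on an object; the grip force is fixed at half the most. Time passes only in rows, so rows that repeat a pose let the fingers close. It gives the time, the measured TCP pose, the force and the opening at its end, in the units of the state.
- robot.observe(): the state, without advancing time (a new reading comes with each control period).
- robot.snapshot(name): name is "scene" or "top" or "wrist"; returns the picture (384x512x3 uint8, red, green, blue); there is no depth.
- robot.camera_model(name): a dict with "fx", "fy", "cx", "cy" (pixels), "R" (3x3) and "t" (3): a world point X has camera coordinates R X + t. Camera axes: x right, y down, z forward; pixel columns grow to the right and rows downward; lengths in m; the calibration is good to about 2 mm. A picture is of the moment at which its call begins: read the wrist's pose just before it. camera_model takes no time and is no camera call; for the wrist camera it gives the pose at the moment of the call.
- robot.finish_job(): hands the job in, once; it reports no verdict.
Trained networks look in the newest picture that a camera, given by its name, has taken for a name from the list of things; names that differ only in an ending like _2 or _b are one class to them, and where a whole thing is asked for, a point or a joint stands for the part that bears it (a point fixed in the world has none). Each returns a list of dicts, best first, with "conf" (0 to 1); they miss things now and then, are a little off and sometimes report something else, mostly with a low value. They report only what shows in the picture. A call takes as long as a camera call.
- robot.look_for(camera, label): "point" ([x, y, z] in m, in the coordinates of the camera as it stood for that picture, good to about 4 mm: the middle of the surface that is visible of it).
- robot.outline_of(camera, label): "pixels" (384x512 bool, what is visible of it).
- robot.mark_of(camera, label): "point" ([x, y, z] in m, in the coordinates of the camera as it stood for that picture, good to about 4 mm: a listed point, or the origin of a listed thing).
The state is a dict: "clock": time; "joints": joint angles; "dq": joint speeds; "effort": joint torques, N m; "eef_pos": TCP position; "orientation": TCP orientation; "force": force on the tool from outside, world axes, zero at the start; "moment": the same for the moment, N m; "finger_gap": finger opening in m.
Only numpy, scipy, OpenCV 4.12 (cv2) and the standard library are available. Lean on these libraries where they do the work, as an engineer would, in place of code of your own. Each camera call takes 0.05 s, during which the arm holds its last target. There are 200 camera calls.

## Working session

There is one attempt and no reset: what is moved stays moved. The work goes in short steps, Python scripts to look and compute and a tool call to move; the robot and the scene stay as the last step left them, time stands still between calls to the robot, and variables do not carry over. Pictures are saved under pics/ and viewed, about 8 in all and at most 12, crops included, and the job is handed in when it is done.

Besides the shell and the picture viewer there is one more tool, called after "Call:" as a command line: name --pt "numbers of a row" for each row, then --argument value for the rest. carry_out: Moves the arm, as the interface text tells. Its arguments: {"type":"object","properties":{"travel":{"type":"array","items":{"type":"array","items":{"type":"number"}}},"twist":{"type":"array","items":{"type":"number"}},"claw":{"type":"array","items":{"type":"number"}}},"required":["travel","twist","claw"]}

```bash
mkdir -p pics; cat > h.py <<'E'
import numpy as np, cv2
from cell import robot
from scipy.spatial.transform import Rotation as Ro
def W(cam,p,m=None):
    m=m or robot.camera_model(cam); return np.array(m["R"]).T@(np.array(p)-np.array(m["t"]))
def pix(cam,X):
    m=robot.camera_model(cam); c=np.array(m["R"])@np.array(X)+np.array(m["t"]); return (m["fx"]*c[0]/c[2]+m["cx"],m["fy"]*c[1]/c[2]+m["cy"])
def ray(cam,u,v,z):
    m=robot.camera_model(cam);R=np.array(m["R"]).T;o=-R@np.array(m["t"]);d=R@np.array([(u-m["cx"])/m["fx"],(v-m["cy"])/m["fy"],1]);return o+d*(z-o[2])/d[2]
def save(cam,name):
    im=robot.snapshot(cam); cv2.imwrite(f"pics/{name}.png",im[:,:,::-1]); return im
def tool():
    s=robot.observe(); return np.array(s["eef_pos"]),Ro.from_euler('xyz',s["orientation"],degrees=True)
def togo(X):
    p,R=tool(); return np.round(R.inv().apply(np.array(X)-p)*1000,1)
E
python3 - <<'E'
from h import *
np.set_printoptions(precision=4,suppress=True)
a=save("scene","s1");b=save("top","t1")
cv2.imwrite("pics/both.png",cv2.resize(np.vstack([a,b])[:,:,::-1],None,fx=.78,fy=.78))
for c in ("scene","top"):
  for l in ("channel","stop_rail","flip_stop","flag_hinge","flag_tip","tube","oil_bottle","tape_measure","pliers"):
    r=robot.mark_of(c,l)
    print(c,l,[(W(c,d["point"]),round(d["conf"],2)) for d in r[:2]])
s=robot.observe();print(s,robot.pinch_z)
E
```

```text
scene channel [(array([0.5885, 0.1023, 0.0118]), 0.76), (array([ 0.5282, -0.2166, -0.0013]), 0.38)]
scene stop_rail [(array([ 0.5838,  0.1016, -0.0011]), 0.64), (array([ 0.6937, -0.2662,  0.0004]), 0.4)]
scene flip_stop [(array([0.6255, 0.2091, 0.0141]), 0.63)]
scene flag_hinge [(array([0.6271, 0.2119, 0.0464]), 0.83)]
scene flag_tip [(array([0.6514, 0.2193, 0.1445]), 0.61), (array([ 0.532 , -0.2135, -0.0032]), 0.52)]
scene tube [(array([ 0.5286, -0.2149, -0.0054]), 0.66)]
scene oil_bottle [(array([ 0.787 , -0.018 , -0.0006]), 0.75)]
scene tape_measure [(array([ 0.692 , -0.2666,  0.0008]), 0.84)]
scene pliers [(array([ 0.5254,  0.4177, -0.0022]), 0.85)]
top channel [(array([0.59  , 0.1049, 0.0122]), 0.92)]
top stop_rail [(array([ 0.5879,  0.1077, -0.0034]), 0.61)]
top flip_stop [(array([0.6234, 0.2192, 0.0112]), 0.66)]
top flag_hinge [(array([0.6223, 0.2135, 0.0529]), 0.58)]
top flag_tip [(array([0.6543, 0.2156, 0.1478]), 0.42)]
top tube [(array([ 0.5357, -0.2081,  0.0028]), 0.85)]
top oil_bottle [(array([ 0.7886, -0.0185, -0.0013]), 0.92)]
top tape_measure [(array([ 0.6963, -0.2675,  0.0021]), 0.73)]
top pliers [(array([0.5234, 0.4206, 0.0041]), 0.7)]
{'clock': 1.0, 'joints': array([66.5315, 32.983 ,  1.4256, 82.3388, -0.8599, 64.6858, -3.2353]), 'dq': array([-0.0152,  0.0308,  0.0405, -0.0398,  0.0746, -0.0502, -0.011 ]), 'effort': array([  0.    , -76.5506,   2.2492, -28.6302,   0.0155,   0.003 ,
         0.    ]), 'eef_pos': array([ 0.2161, -0.6395,  0.2313]), 'orientation': array([-179.9985,   -0.0029,  -71.3304]), 'force': array([ 0.9497,  0.6329, -0.6816]), 'moment': array([-0.0303,  0.0013,  0.0124]), 'finger_gap': 0.08523240726312115} 0.0187
```

View pics/both.png

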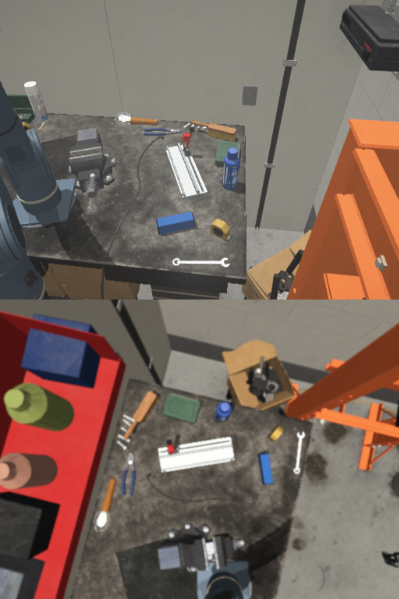

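The scene view shows the rail mid-table with the red flag up at its left end, the tube on the right, the tape beyond it and the bottle behind the rail. Top view (half-scale tile) has the rail at about (197,155) and the tube at (266,168). Next I'll get the yaws.

```bash
python3 - <<'E'
from h import *
np.set_printoptions(precision=4,suppress=True)
b=robot.snapshot("top")
for l,z in (("stop_rail",.02),("tube",.05),("flip_stop",.06),("tape_measure",.06)):
  r=robot.outline_of("top",l)
  for d in r[:1]:
    m=d["pixels"]; v,u=np.nonzero(m)
    P=np.array([ray("top",x,y,z)[:2] for x,y in zip(u,v)])
    (c,wh,a)=cv2.minAreaRect((P*1000).astype(np.float32)); print(l,d["conf"],len(u),c,wh,a)
    print(" u",u.min(),u.max(),"v",v.min(),v.max())
c=b[150:270,170:380]; cv2.imwrite("pics/t2.png",cv2.resize(c[:,:,::-1],None,fx=3.6,fy=3.6,interpolation=cv2.INTER_CUBIC))
E
```

```text
stop_rail 0.94 2766 (601.7006225585938, 106.41307067871094) (112.54733276367188, 342.004150390625) 7.979089736938477
 u 203 299 v 177 221
tube 0.97 630 (530.135986328125, -204.8545684814453) (143.6432342529297, 59.05187225341797) 8.23849868774414
 u 330 349 v 197 237
flip_stop 0.46 171 (636.9317626953125, 212.31344604492188) (45.33019256591797, 63.091854095458984) 89.18985748291016
 u 214 227 v 180 198
```

View pics/t2.png

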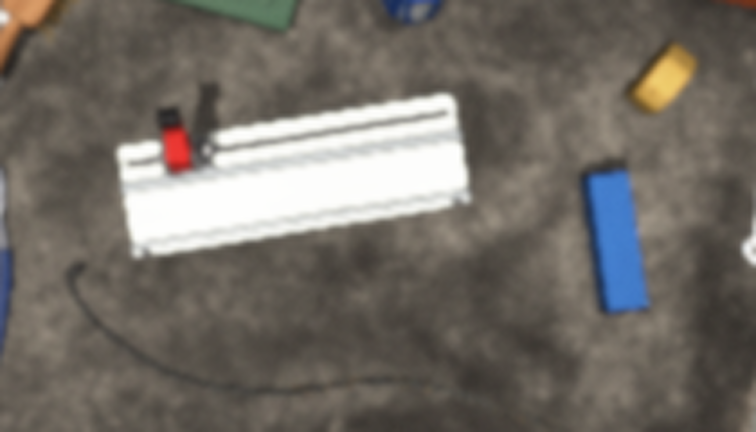

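Top crop (3.6×): the rail runs from (120,150) to (465,200), its right end farther from the robot, so yaw ≈ +8°. The flag is at (172,140) and the tube runs from (605,170) to (628,310), also at about +8°. I'll plan the approach behind the flag first.

```bash
cat >> h.py <<'E'
TH=np.radians(8.0); RX=np.array([np.cos(TH),np.sin(TH),0]); RY=np.array([-np.sin(TH),np.cos(TH),0])
O=np.array([.587,.104,0]); BY=.104      # rail origin, bracket y
def L(x,y,z): return O+RX*x+RY*y+np.array([0,0,z])
def plan(wps,smax=58,amax=10,start=None):
    """wps: (world xyz, yaw deg, claw%); prints calls of <=5 rows"""
    if start is None:
        p,R=tool(); y=R.as_euler('xyz',degrees=True)[2]
    else: p,y=start
    rows=[]
    for X,yaw,c in wps:
        n=max(1,int(np.ceil(max(np.linalg.norm(X-p)*1000/smax,abs(yaw-y)/amax))))
        rows+=[(p+(X-p)*k/n,y+(yaw-y)*k/n,c) for k in range(1,n+1)]; p,y=X,yaw
    if start is None:
        p,R=tool(); y=R.as_euler('xyz',degrees=True)[2]
    else: p,y=start
    for i in range(0,len(rows),5):
        R=Ro.from_euler('xyz',[180,0,y],degrees=True)
        ch=rows[i:i+5]
        print("travel",[[int(round(v)) for v in R.inv().apply(r[0]-p)*1000] for r in ch],"twist",[round(float(-np.radians(r[1]-y)),3) for r in ch],"claw",[r[2] for r in ch])
        p,y=ch[-1][0],ch[-1][1]
E
python3 - <<'E'
from h import *
h=lambda u,z: L(.053+u/1000,BY,.05+z/1000)
print(L(.053,BY,.05))
S=h(70,180); 
plan([(np.array([.25,-.60,.30]),-60,0),(S*[1,1,0]+[0,0,.29],8,0),(h(70,95),8,0)])
print("push")
plan([(h(*w),8,0) for w in [(10,92),(-20,85),(-45,68),(-65,52),(-80,35),(-90,20),(-95,12)]],start=(h(70,95),8))
E
```

```text
[0.62501021 0.21436405 0.05      ]
travel [[-13, -22, -34], [-27, -45, -69], [-64, -85, -68], [-102, -125, -68], [-139, -166, -67]] twist [-0.099, -0.198, -0.268, -0.337, -0.407] claw [0, 0, 0, 0, 0]
travel [[-19, -52, 1], [-37, -104, 1], [-56, -156, 2], [-74, -207, 2], [-93, -259, 3]] twist [-0.07, -0.14, -0.209, -0.279, -0.349] claw [0, 0, 0, 0, 0]
travel [[0, -55, 1], [1, -110, 1], [1, -165, 2], [1, -220, 2], [2, -275, 3]] twist [-0.07, -0.14, -0.209, -0.279, -0.349] claw [0, 0, 0, 0, 0]
travel [[19, -52, 1], [38, -103, 1], [57, -155, 2], [77, -207, 2], [77, -207, 51]] twist [-0.07, -0.14, -0.209, -0.279, -0.279] claw [0, 0, 0, 0, 0]
travel [[0, 0, 48], [0, 0, 97]] twist [-0.0, -0.0] claw [0, 0]
push
travel [[-30, 0, 2], [-60, 0, 3], [-90, 0, 10], [-115, 0, 27], [-135, 0, 43]] twist [-0.0, -0.0, -0.0, -0.0, -0.0] claw [0, 0, 0, 0, 0]
travel [[-15, 0, 17], [-25, 0, 32], [-30, 0, 40]] twist [-0.0, -0.0, -0.0] claw [0, 0, 0]
```

Call:
carry_out --pt "-13 -22 -34" --pt "-27 -45 -69" --pt "-64 -85 -68" --pt "-102 -125 -68" --pt "-139 -166 -67" --twist '[-0.099, -0.198, -0.268, -0.337, -0.407]' --claw '[0, 0, 0, 0, 0]'

```text
clock: 1.88
eef_pos: [0.3295, -0.4531, 0.2986]
orientation: [180.0, -0.0, -47.9]
force: [-0.3, -0.7, 0.2]
finger_gap: -0.0001
```

Call:
carry_out --pt "-19 -52 1" --pt "-37 -104 1" --pt "-56 -156 2" --pt "-74 -207 2" --pt "-93 -259 3" --twist '[-0.07, -0.14, -0.209, -0.279, -0.349]' --claw '[0, 0, 0, 0, 0]'

```text
clock: 2.5
eef_pos: [0.4598, -0.2108, 0.2957]
orientation: [180.0, -0.1, -27.9]
force: [1.2, -0.0, -0.3]
finger_gap: 0.0002
```

Call:
carry_out --pt "0 -55 1" --pt "1 -110 1" --pt "1 -165 2" --pt "1 -220 2" --pt "2 -275 3" --twist '[-0.07, -0.14, -0.209, -0.279, -0.349]' --claw '[0, 0, 0, 0, 0]'

```text
clock: 3.12
eef_pos: [0.5908, 0.031, 0.2926]
orientation: [180.0, -0.0, -7.9]
force: [0.2, -1.0, 0.6]
finger_gap: -0.0
```

Call:
carry_out --pt "19 -52 1" --pt "38 -103 1" --pt "57 -155 2" --pt "77 -207 2" --pt "77 -207 2" --twist '[-0.07, -0.14, -0.209, -0.279, -0.279]' --claw '[0, 0, 0, 0, 0]'

```text
clock: 3.75
eef_pos: [0.6949, 0.2292, 0.2885]
orientation: [-179.8, 0.1, 8.3]
force: [-0.3, -0.1, -0.2]
finger_gap: -0.0004
```

```bash
python3 - <<'E'
from h import *
np.set_printoptions(precision=4,suppress=True)
m=robot.camera_model("wrist"); save("wrist","w1")
for l in ("flag_tip","flag_hinge","flip_stop","channel","oil_bottle"):
    print(l,[(W("wrist",d["point"],m),round(d["conf"],2)) for d in robot.mark_of("wrist",l)[:2]])
h=lambda u,z: L(.053+u/1000,BY,.05+z/1000)
print(togo(h(70,95)),tool()[0])
E
```

```text
flag_tip [(array([0.6554, 0.2164, 0.1465]), 0.66)]
flag_hinge [(array([0.6311, 0.2109, 0.045 ]), 0.84)]
flip_stop [(array([0.6286, 0.2138, 0.0115]), 0.61)]
channel [(array([0.5911, 0.1049, 0.0106]), 0.86)]
oil_bottle [(array([ 0.793 , -0.0137,  0.0006]), 0.68)]
[ -0.9  -2.2 145.9] [0.6954 0.2222 0.2909]
```

View pics/w1.png

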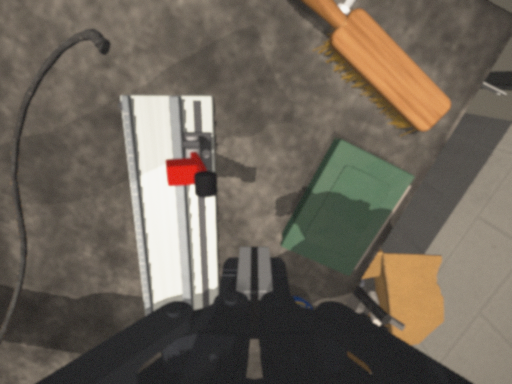

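The wrist view shows the flag up, with its black roll at (205,183), and the rail to its left. The green box is clear on the right. The network marks agree to within about 3 mm, so I'll push.

Call:
carry_out --pt "0 0 50" --pt "0 0 100" --pt "0 0 146" --pt "0 0 146" --twist '[0, 0, 0, 0]' --claw '[0, 0, 0, 0]'

```text
clock: 4.55
eef_pos: [0.6934, 0.2214, 0.1412]
orientation: [179.9, 0.4, 7.9]
force: [-0.1, -0.1, 0.9]
finger_gap: 0.0001
```

Call:
carry_out --pt "-30 0 2" --pt "-45 0 3" --pt "-60 0 3" --pt "-75 0 6" --pt "-90 0 10" --twist '[0, 0, 0, 0, 0]' --claw '[0, 0, 0, 0, 0]'

```text
clock: 5.18
eef_pos: [0.6075, 0.2115, 0.1378]
orientation: [-180.0, -0.3, 7.9]
force: [0.4, 0.3, 0.2]
finger_gap: 0.0002
```

Call:
carry_out --pt "-13 0 8" --pt "-25 0 17" --pt "-35 0 25" --pt "-45 0 33" --pt "-52 0 42" --twist '[0, 0, 0, 0, 0]' --claw '[0, 0, 0, 0, 0]'

```text
clock: 5.8
eef_pos: [0.5546, 0.2041, 0.0925]
orientation: [-180.0, -0.1, 8.0]
force: [0.9, -1.0, -0.4]
finger_gap: 0.0
```

```bash
python3 - <<'E'
from h import *
np.set_printoptions(precision=4,suppress=True)
for c in ("wrist","scene"):
  m=robot.camera_model(c); im=save(c,c+"2")
  for l in ("flag_tip","flag_hinge"):
    print(l,[(W(c,d["point"],m),round(d["conf"],2)) for d in robot.mark_of(c,l)[:2]])
print(tool()[0])
a=cv2.imread("pics/wrist2.png");b=cv2.imread("pics/scene2.png")[140:270,170:345]
b=cv2.resize(b,(512,384));cv2.imwrite("pics/c2.png",cv2.resize(np.hstack([a,b]),(800,300)))
E
```

```text
flag_tip [(array([0.5372, 0.1995, 0.0946]), 0.96)]
flag_hinge [(array([0.6272, 0.211 , 0.0469]), 0.88)]
flag_tip [(array([0.5323, 0.2008, 0.0884]), 0.61)]
flag_hinge [(array([0.6251, 0.2069, 0.0449]), 0.7)]
[0.5549 0.2043 0.0924]
```

View pics/c2.png

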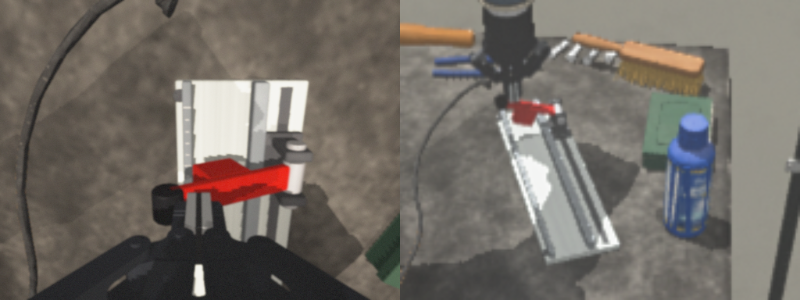

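Both views show the flag most of the way down, with the shut fingers behind the roll (wrist half: roll at (165,203)). I'll continue down.

Call:
carry_out --pt "-10 0 8" --pt "-18 0 16" --pt "-22 0 24" --pt "-25 0 30" --pt "-25 0 33" --twist '[0, 0, 0, 0, 0]' --claw '[0, 0, 0, 0, 0]'

```text
clock: 6.72
eef_pos: [0.529, 0.2005, 0.0592]
orientation: [180.0, 0.1, 8.0]
force: [-7.8, -3.3, 26.3]
finger_gap: 0.0002
```

Call:
carry_out --pt "0 0 1" --pt "0 0 2" --pt "0 0 2" --twist '[0, 0, 0]' --claw '[0, 0, 0]'

```text
clock: 7.1
eef_pos: [0.529, 0.2005, 0.0591]
orientation: [179.9, 0.0, 8.0]
force: [-9.9, -4.0, 28.1]
finger_gap: -0.0001
```

Pressing at 28 N with the TCP at z = 0.059 (roll top expected at 0.060), so the flag is on its end stop. Next I'll retreat over the tube.

Call:
carry_out --pt "0 0 -30" --pt "0 0 -85" --pt "0 0 -140" --pt "0 0 -140" --twist '[0, 0, 0, 0]' --claw '[0, 0, 0, 0]'

```text
clock: 7.6
eef_pos: [0.5319, 0.202, 0.2016]
orientation: [-179.9, -0.4, 7.9]
force: [0.7, 0.0, -0.5]
finger_gap: -0.0002
```

```bash
python3 - <<'E'
from h import *
np.set_printoptions(precision=4,suppress=True)
for c in ("top","scene","wrist"):
  m=robot.camera_model(c); robot.snapshot(c)
  for l in ("flag_tip","flag_hinge","channel"):
    print(c,l,[(W(c,d["point"],m),round(d["conf"],2)) for d in robot.mark_of(c,l)[:2]])
plan([(np.array([.53,-.18,.25]),-82,100)])
E
```

```text
top flag_tip []
top flag_hinge [(array([0.6261, 0.2105, 0.0543]), 0.5)]
top channel [(array([0.5886, 0.1087, 0.0109]), 0.84)]
scene flag_tip [(array([0.5234, 0.1986, 0.0505]), 0.47)]
scene flag_hinge [(array([0.6243, 0.2098, 0.0469]), 0.75)]
scene channel [(array([0.5894, 0.1029, 0.0109]), 0.58)]
wrist flag_tip [(array([0.5274, 0.2019, 0.0516]), 0.84)]
wrist flag_hinge [(array([0.6274, 0.2108, 0.0463]), 0.68)]
wrist channel [(array([0.592 , 0.1035, 0.0118]), 0.96)]
travel [[-6, 42, -6], [-12, 84, -12], [-17, 126, -18], [-23, 168, -24], [-29, 209, -29]] twist [0.174, 0.349, 0.523, 0.698, 0.872] claw [100, 100, 100, 100, 100]
travel [[28, 31, -6], [57, 63, -12], [85, 94, -18], [113, 126, -24]] twist [0.174, 0.349, 0.523, 0.698] claw [100, 100, 100, 100]
```

Call:
carry_out --pt "-6 42 -6" --pt "-12 84 -12" --pt "-17 126 -18" --pt "-23 168 -24" --pt "-29 209 -29" --twist '[0.174, 0.349, 0.523, 0.698, 0.872]' --claw '[100, 100, 100, 100, 100]'

```text
clock: 8.82
eef_pos: [0.53, -0.0117, 0.2266]
orientation: [-180.0, -0.0, -42.3]
force: [-0.5, 0.5, 0.1]
finger_gap: 0.0851
```

Call:
carry_out --pt "28 31 -6" --pt "57 63 -12" --pt "85 94 -18" --pt "113 126 -24" --pt "113 126 -24" --twist '[0.174, 0.349, 0.523, 0.698, 0.698]' --claw '[100, 100, 100, 100, 100]'

```text
clock: 9.45
eef_pos: [0.5292, -0.1836, 0.2505]
orientation: [-180.0, -0.1, -82.4]
force: [0.9, 0.9, 0.2]
finger_gap: 0.0854
```

```bash
sed -i 's/^O=.*/O=np.array([.590,.1045,0]); BY=.102/' h.py; python3 - <<'E'
from h import *
np.set_printoptions(precision=4,suppress=True)
for _ in range(2):
  m=robot.camera_model("wrist"); save("wrist","w3")
  for l in ("tube","tape_measure"):
    print(l,[(W("wrist",d["point"],m),round(d["conf"],2)) for d in robot.mark_of("wrist",l)[:2]])
for d in robot.outline_of("wrist","tube")[:1]:
    v,u=np.nonzero(d["pixels"]); P=np.array([ray("wrist",x,y,.05)[:2] for x,y in zip(u,v)])
    print(u.min(),u.max(),v.min(),v.max(),cv2.minAreaRect((P*1000).astype(np.float32)))
print(robot.observe())
E
```

```text
tube []
tape_measure [(array([ 0.6961, -0.263 , -0.0009]), 0.78)]
tube [(array([ 0.5389, -0.2031, -0.0016]), 0.91)]
tape_measure [(array([ 0.6949, -0.2634,  0.0004]), 0.79)]Traceback (most recent call last):
  File "<stdin>", line 8, in <module>
  File "h.py", line 9, in ray
    m=robot.camera_model(cam);R=np.array(m["R"]).T;o=-R@np.array(m["t"]);d=R@np.array([(u-m["cx"])/m["fx"],(v-m["cy"])/m["fy"],1]);return o+d*(z-o[2])/d[2]
ValueError: time passes only in moves, steps and waits
```

View pics/w3.png

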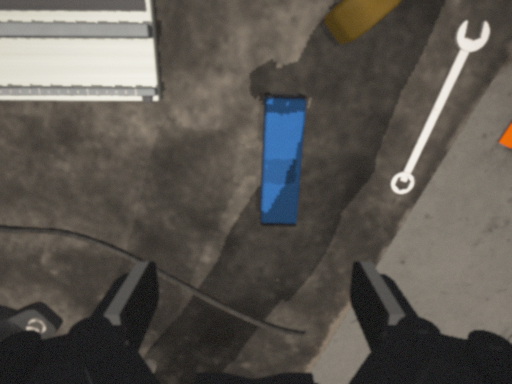

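The wrist view shows the tube's top at corners (264,97), (306,97), (296,224) and (261,224). It lies between the open fingers, with the tape at (355,18).

```bash
python3 - <<'E'
from h import *
np.set_printoptions(precision=4,suppress=True)
C=np.array([ray("wrist",u,v,.05) for u,v in [(264,97),(306,97),(296,224),(261,224)]]);print(C,C.mean(0))
d1=C[0]-C[3];d2=C[1]-C[2];print(np.linalg.norm(d1),np.linalg.norm(d2),np.degrees(np.arctan2([d1[1],d2[1]],[d1[0],d2[0]])))
print(np.linalg.norm(C[0]-C[1]),np.linalg.norm(C[2]-C[3]))
C=np.array([ray("wrist",u,v,.012+.018) for u,v in [(158,100),(150,0)]]);print(C)
print(tool()[0])
E
```

```text
[[ 0.5967 -0.1789  0.05  ]
 [ 0.6024 -0.2194  0.05  ]
 [ 0.468  -0.2343  0.05  ]
 [ 0.4625 -0.196   0.05  ]] [ 0.5324 -0.2072  0.05  ]
0.1352296604890471 0.13526541199059633 [7.2729 6.3248]
0.040896999853442355 0.03865892792763741
[[ 0.5771 -0.0716  0.03  ]
 [ 0.6677 -0.0596  0.03  ]]
[ 0.5299 -0.1785  0.2502]
```

```bash
python3 - <<'E'
from h import *
G=np.array([.535,-.207,.017])
plan([(G+[0,0,.1],-83,100),(G,-83,100)])
print("lift")
T=L(0,-.045,.029)
U=G+[0,0,.12]
plan([(U,-83,0),((U+T*[1,1,0])/2*[1,1,0]+[0,0,.16],-40,0),(T*[1,1,0]+[0,0,.14],8,0),(T+[0,0,.012],8,0)],start=(G,-83),smax=50)
E
```

```text
travel [[10, 0, 44], [19, -1, 89], [29, -1, 133], [29, -1, 183], [29, -1, 233]] twist [0.007, 0.013, 0.02, 0.02, 0.02] claw [100, 100, 100, 100, 100]
lift
travel [[0, 0, -40], [0, 0, -80], [0, 0, -120], [-26, -9, -125], [-51, -19, -129]] twist [-0.0, -0.0, -0.0, -0.15, -0.3] claw [0, 0, 0, 0, 0]
travel [[-22, -17, -5], [-44, -33, -9], [-66, -50, -14], [-87, -66, -10], [-109, -83, -6]] twist [-0.15, -0.3, -0.45, -0.618, -0.785] claw [0, 0, 0, 0, 0]
travel [[-4, -27, 4], [-8, -54, 8], [-11, -81, 12], [-11, -81, 61], [-11, -81, 111]] twist [-0.168, -0.335, -0.503, -0.503, -0.503] claw [0, 0, 0, 0, 0]
```

Call:
carry_out --pt "10 0 44" --pt "19 -1 89" --pt "29 -1 133" --pt "29 -1 183" --pt "29 -1 225" --twist '[0.007, 0.013, 0.02, 0.02, 0.02]' --claw '[100, 100, 100, 100, 100]'

```text
clock: 10.42
eef_pos: [0.5347, -0.2075, 0.0236]
orientation: [180.0, 0.0, -83.1]
force: [0.2, 0.4, -0.1]
finger_gap: 0.0856
```

Call:
carry_out --pt "0 0 8" --pt "0 0 8" --pt "0 0 8" --pt "0 0 8" --pt "0 0 8" --twist '[0, 0, 0, 0, 0]' --claw '[100, 0, 0, 0, 0]'

```text
clock: 11.05
eef_pos: [0.5359, -0.2084, 0.0192]
orientation: [-179.8, -0.1, -83.1]
force: [-1.2, 0.4, 7.8]
finger_gap: 0.0392
```

Call:
carry_out --pt "0 0 0" --pt "0 0 0" --pt "0 0 -5" --pt "0 0 -20" --pt "0 0 -20" --twist '[0, 0, 0, 0, 0]' --claw '[0, 0, 0, 0, 0]'

```text
clock: 11.68
eef_pos: [0.5357, -0.2086, 0.039]
orientation: [-179.9, -0.1, -83.1]
force: [0.4, 1.0, -3.2]
finger_gap: 0.0393
```

Gap is 39 mm and the force is −3.2 N, about the tube's weight, so it's held. Now transport.

```bash
python3 - <<'E'
from h import *
G=tool()[0]; T=L(0,-.045,.0315); U=G+[0,0,.11]
print(G,T)
plan([(U,-83,0),((U+T)/2*[1,1,0]+[0,0,.16],-40,0),(T*[1,1,0]+[0,0,.14],8,0)],smax=50)
E
```

```text
[ 0.53567634 -0.20860114  0.03896577] [0.59626279 0.05993794 0.0315    ]
travel [[0, 0, -37], [0, 0, -73], [0, 0, -110], [-26, -9, -112], [-52, -18, -114]] twist [-0.001, -0.002, -0.003, -0.153, -0.303] claw [0, 0, 0, 0, 0]
travel [[-22, -17, -2], [-44, -33, -4], [-66, -50, -7], [-88, -66, -3], [-110, -83, 1]] twist [-0.15, -0.3, -0.45, -0.618, -0.785] claw [0, 0, 0, 0, 0]
travel [[-4, -27, 4], [-8, -55, 8], [-12, -82, 12]] twist [-0.168, -0.335, -0.503] claw [0, 0, 0]
```

Call:
carry_out --pt "0 0 -37" --pt "0 0 -73" --pt "0 0 -110" --pt "-26 -9 -112" --pt "-52 -18 -114" --twist '[-0.001, -0.002, -0.003, -0.153, -0.303]' --claw '[0, 0, 0, 0, 0]'

```text
clock: 12.3
eef_pos: [0.5465, -0.1541, 0.152]
orientation: [-180.0, -0.0, -65.5]
force: [0.2, -0.5, -3.2]
finger_gap: 0.0391
```

Call:
carry_out --pt "-22 -17 -2" --pt "-44 -33 -4" --pt "-66 -50 -7" --pt "-88 -66 -3" --pt "-110 -83 1" --twist '[-0.15, -0.3, -0.45, -0.618, -0.785]' --claw '[0, 0, 0, 0, 0]'

```text
clock: 12.92
eef_pos: [0.5769, -0.0194, 0.1502]
orientation: [180.0, -0.0, -20.5]
force: [-0.8, -0.4, -3.1]
finger_gap: 0.0391
```

Call:
carry_out --pt "-4 -27 4" --pt "-8 -55 8" --pt "-12 -82 12" --pt "-12 -82 12" --twist '[-0.168, -0.335, -0.503, -0.503]' --claw '[0, 0, 0, 0]'

```text
clock: 13.42
eef_pos: [0.5947, 0.0636, 0.138]
orientation: [-179.9, 0.0, 8.3]
force: [0.4, -1.3, -3.0]
finger_gap: 0.0388
```

```bash
python3 - <<'E'
from h import *
np.set_printoptions(precision=4,suppress=True)
m=robot.camera_model("wrist"); save("wrist","w4")
for l in ("channel","tube","flag_tip","flag_hinge"):
    print(l,[(W("wrist",d["point"],m),round(d["conf"],2)) for d in robot.mark_of("wrist",l)[:2]])
robot.snapshot("top"); print("top ch",[W("top",d["point"]) for d in robot.mark_of("top","channel")[:1]])
# predicted pixels of channel lines in wrist view
robot.snapshot("wrist")
for x,z in ((-.024,.024),(.024,.030),(-.032,.024),(.036,.03)):
    print(x,[np.round(pix("wrist",L(x,y,z))) for y in (0.05,.1,.165)])
s=robot.observe();print(s["eef_pos"],s["orientation"],s["force"],s["moment"])
E
```

```text
channel [(array([0.5885, 0.1064, 0.015 ]), 0.74)]
tube [(array([0.5966, 0.0624, 0.1167]), 0.89)]
flag_tip []
flag_hinge []
top ch [array([0.5902, 0.1047, 0.0131])]
-0.024 [array([220.,  60.]), array([217., -22.]), array([ 213., -147.])]
0.024 [array([289.,  60.]), array([291., -24.]), array([ 295., -154.])]
-0.032 [array([208.,  60.]), array([205., -22.]), array([ 200., -147.])]
0.036 [array([306.,  60.]), array([310., -24.]), array([ 316., -154.])]
[0.5949 0.0601 0.1384] [179.9768  -0.0049   7.9388] [-0.2784 -0.0889 -2.7019] [0.0755 0.0616 0.0229]
```

View pics/w4.png

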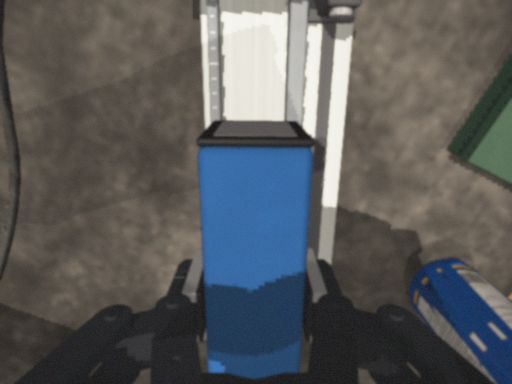

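The wrist view shows the tube held straight over the channel. The lip's inner edge is at about u=219 and the fence's at about u=288 on row 60, against 220 and 289 predicted, so alignment is within 1 mm. Lowering now.

Call:
carry_out --pt "0 0 45" --pt "0 0 80" --pt "0 0 90" --pt "0 0 98" --pt "0 0 98" --twist '[0, 0, 0, 0, 0]' --claw '[0, 0, 0, 0, 0]'

```text
clock: 14.45
eef_pos: [0.5953, 0.061, 0.0409]
orientation: [-180.0, -0.0, 8.0]
force: [-0.0, 0.4, -2.5]
finger_gap: 0.0392
```

Call:
carry_out --pt "0 0 3" --pt "0 0 6" --pt "0 0 8" --pt "0 0 8" --twist '[0, 0, 0, 0]' --claw '[0, 0, 0, 0]'

```text
clock: 14.95
eef_pos: [0.5948, 0.0609, 0.0322]
orientation: [-180.0, 0.0, 8.0]
force: [0.5, 0.1, -3.0]
finger_gap: 0.0393
```

Call:
carry_out --pt "0 0 1" --pt "0 0 2" --pt "0 0 2" --twist '[0, 0, 0]' --claw '[0, 0, 0]'

```text
clock: 15.32
eef_pos: [0.595, 0.0608, 0.0312]
orientation: [180.0, -0.0, 8.0]
force: [-3.3, -1.2, 8.4]
finger_gap: 0.0391
```

Call:
carry_out --pt "0 0 0" --pt "0 0 0" --pt "0 0 -30" --pt "0 0 -70" --pt "0 0 -110" --twist '[0, 0, 0, 0, 0]' --claw '[80, 80, 80, 80, 80]'

```text
clock: 15.95
eef_pos: [0.5948, 0.0609, 0.1413]
orientation: [-180.0, 0.0, 8.0]
force: [0.1, -0.5, 0.8]
finger_gap: 0.0684
```

```bash
python3 - <<'E'
from h import *
np.set_printoptions(precision=4,suppress=True)
m=robot.camera_model("wrist"); save("wrist","w5");save("scene","s5")
for c in ("wrist","scene"):
  for l in ("tube",):
    print(l,[(W(c,d["point"],m if c=="wrist" else None),round(d["conf"],2)) for d in robot.mark_of(c,l)[:2]])
print(tool()[0])
# closed-finger push behind tube end: tube centre y -.044 -> end -.114
B=L(0,-.165,0)
plan([(B+[0,0,.14],8,0),(B+[0,0,.04],8,0),(L(0,-.14,.04),8,0)])
a=cv2.imread("pics/w5.png");b=cv2.resize(cv2.imread("pics/s5.png")[140:270,170:345],(512,384))
cv2.imwrite("pics/c5.png",cv2.resize(np.hstack([a,b]),(800,300)))
E
```

```text
tube [(array([0.5977, 0.0591, 0.0133]), 0.91)]
tube [(array([0.595 , 0.0473, 0.0095]), 0.91)]
[0.5952 0.0608 0.1408]
travel [[0, 40, 0], [1, 81, 1], [1, 121, 1], [1, 121, 51], [1, 121, 101]] twist [0.0, 0.0, 0.0, 0.0, 0.0] claw [0, 0, 0, 0, 0]
travel [[0, -25, 0]] twist [-0.0] claw [0]
```

View pics/c5.png

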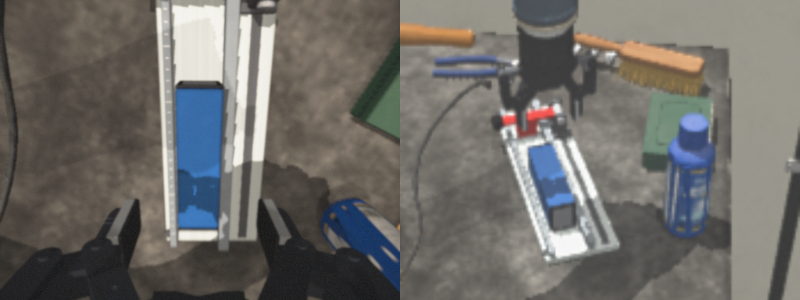

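Both views show the tube flat in the channel, well short of the lowered red flag. I'll shut the fingers, go behind its near end and push.

Call:
carry_out --pt "0 40 0" --pt "1 81 1" --pt "1 121 1" --pt "1 121 51" --pt "1 121 105" --twist '[0, 0, 0, 0, 0]' --claw '[0, 0, 0, 0, 0]'

```text
clock: 16.77
eef_pos: [0.6125, -0.0598, 0.0332]
orientation: [-180.0, 0.0, 7.9]
force: [0.6, -0.2, -0.6]
finger_gap: -0.0002
```

Call:
carry_out --pt "0 -20 2" --pt "0 -32 2" --pt "0 -44 2" --pt "0 -52 2" --pt "0 -60 2" --twist '[0, 0, 0, 0, 0]' --claw '[0, 0, 0, 0, 0]'

```text
clock: 17.4
eef_pos: [0.6051, 0.0004, 0.0345]
orientation: [179.9, -0.1, 8.0]
force: [0.7, -3.2, 2.2]
finger_gap: 0.0001
```

Call:
carry_out --pt "0 -8 0" --pt "0 -16 0" --pt "0 -24 0" --pt "0 -30 0" --pt "0 -34 0" --twist '[0, 0, 0, 0, 0]' --claw '[0, 0, 0, 0, 0]'

```text
clock: 18.02
eef_pos: [0.5995, 0.0347, 0.0333]
orientation: [180.0, 0.0, 8.0]
force: [0.4, -4.0, 3.9]
finger_gap: 0.0001
```

Call:
carry_out --pt "0 -3 0" --pt "0 -5 0" --pt "0 -7 0" --pt "0 -9 0" --pt "0 -9 0" --twist '[0, 0, 0, 0, 0]' --claw '[0, 0, 0, 0, 0]'

```text
clock: 18.65
eef_pos: [0.5983, 0.0437, 0.0333]
orientation: [-180.0, 0.0, 8.0]
force: [0.4, -0.9, 1.4]
finger_gap: 0.0003
```

Call:
carry_out --pt "0 -1 0" --pt "0 -2 0" --pt "0 -3 0" --pt "0 -3 0" --twist '[0, 0, 0, 0]' --claw '[0, 0, 0, 0]'

```text
clock: 19.15
eef_pos: [0.5978, 0.0465, 0.0332]
orientation: [-180.0, 0.0, 8.0]
force: [1.0, -2.1, 1.2]
finger_gap: -0.0001
```

Not yet at the stop (only sliding friction so far). I'll continue in small steps.

Call:
carry_out --pt "0 -1 0" --pt "0 -2 0" --pt "0 -3 0" --pt "0 -3 0" --twist '[0, 0, 0, 0]' --claw '[0, 0, 0, 0]'

```text
clock: 19.65
eef_pos: [0.5975, 0.0486, 0.0333]
orientation: [180.0, 0.0, 8.0]
force: [-0.1, -5.0, 0.0]
finger_gap: -0.0002
```

Call:
carry_out --pt "0 -1 0" --pt "0 -2 0" --pt "0 -2 0" --twist '[0, 0, 0]' --claw '[0, 0, 0]'

```text
clock: 20.02
eef_pos: [0.5974, 0.0487, 0.0333]
orientation: [179.8, 0.0, 7.9]
force: [0.8, -9.8, 1.1]
finger_gap: 0.0001
```

The TCP has stalled at y=0.0487 with force rising, so the tube is against the stop. I'll press a touch more, then back off and lift.

Call:
carry_out --pt "0 -2 0" --pt "0 -2 0" --pt "0 5 0" --pt "0 25 0" --twist '[0, 0, 0, 0]' --claw '[0, 0, 0, 0]'

```text
clock: 20.52
eef_pos: [0.6008, 0.028, 0.0334]
orientation: [-179.9, -0.0, 8.2]
force: [1.2, -0.2, 0.4]
finger_gap: 0.0001
```

Call:
carry_out --pt "0 20 0" --pt "0 30 -40" --pt "0 30 -90" --pt "0 30 -150" --pt "0 30 -150" --twist '[0, 0, 0, 0, 0]' --claw '[0, 0, 0, 0, 0]'

```text
clock: 21.15
eef_pos: [0.6076, -0.004, 0.1881]
orientation: [180.0, -0.5, 7.9]
force: [0.8, 0.1, -0.8]
finger_gap: 0.0003
```

```bash
python3 - <<'E'
from h import *
np.set_printoptions(precision=4,suppress=True)
for c in ("wrist","scene","top"):
  m=robot.camera_model(c); save(c,c+"6")
  for l in ("tube","flag_tip","flag_hinge","flip_stop","oil_bottle","tape_measure","pliers"):
    print(c,l,[(W(c,d["point"],m),round(d["conf"],2)) for d in robot.mark_of(c,l)[:1]])
print(tool()[0],"home",L(0,BY-.08,.012))
a=cv2.imread("pics/wrist6.png");b=cv2.resize(cv2.imread("pics/scene6.png")[140:270,170:345],(512,384))
cv2.imwrite("pics/c6.png",cv2.resize(np.hstack([a,b]),(800,300)))
E
```

```text
wrist tube [(array([0.5875, 0.1286, 0.0114]), 0.58)]
wrist flag_tip []
wrist flag_hinge []
wrist flip_stop []
wrist oil_bottle [(array([ 0.7929, -0.0141,  0.0031]), 0.91)]
wrist tape_measure []
wrist pliers []
scene tube [(array([0.5817, 0.1205, 0.0069]), 0.68)]
scene flag_tip [(array([0.5279, 0.1958, 0.0454]), 0.56)]
scene flag_hinge [(array([ 0.588 ,  0.101 , -0.0053]), 0.47)]
scene flip_stop []
scene oil_bottle [(array([ 0.7867, -0.0158, -0.0049]), 0.83)]
scene tape_measure []
scene pliers [(array([ 0.5222,  0.42  , -0.0028]), 0.54)]
top tube []
top flag_tip [(array([0.5303, 0.2005, 0.0545]), 0.56)]
top flag_hinge [(array([0.6221, 0.2113, 0.0525]), 0.65)]
top flip_stop [(array([0.6249, 0.2165, 0.0113]), 0.82)]
top oil_bottle [(array([0.6266, 0.2121, 0.0536]), 0.73)]
top tape_measure [(array([ 0.6965, -0.2675, -0.0005]), 0.51)]
top pliers [(array([ 0.6951, -0.266 ,  0.001 ]), 0.42)]
[ 0.605  -0.0033  0.1833] home [0.5869 0.1263 0.012 ]
```

View pics/c6.png

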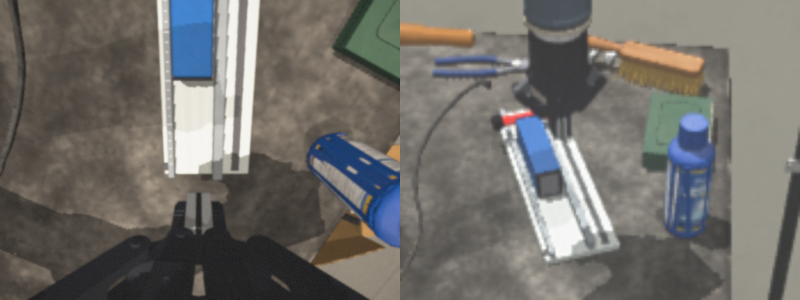

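The tube appears up against the flag; I'll take one closer look at the contact from above.

Call:
carry_out --pt "0 -20 -40" --pt "0 -65 -80" --pt "0 -110 -80" --pt "0 -110 -80" --pt "0 -110 -80" --twist '[0, 0, 0, 0, 0]' --claw '[0, 0, 0, 0, 0]'

```text
clock: 22.98
eef_pos: [0.5896, 0.105, 0.2631]
orientation: [180.0, 0.0, 8.0]
force: [0.1, 0.4, -0.7]
finger_gap: -0.0004
```

```bash
python3 - <<'E'
from h import *
np.set_printoptions(precision=4,suppress=True)
m=robot.camera_model("wrist"); a=save("wrist","w7")
for l in ("tube","flag_tip","flag_hinge","flip_stop"):
    print(l,[(W("wrist",d["point"],m),round(d["conf"],2)) for d in robot.mark_of("wrist",l)[:1]])
cv2.imwrite("pics/c7.png",cv2.resize(a[20:260,120:440,::-1],None,fx=2.4,fy=2.4,interpolation=cv2.INTER_CUBIC))
E
```

```text
tube [(array([0.5893, 0.1308, 0.0125]), 0.85)]
flag_tip [(array([0.5287, 0.2029, 0.0523]), 0.67)]
flag_hinge [(array([0.6271, 0.2129, 0.0462]), 0.75)]
flip_stop [(array([0.6257, 0.2151, 0.0145]), 0.58)]
```

View pics/c7.png

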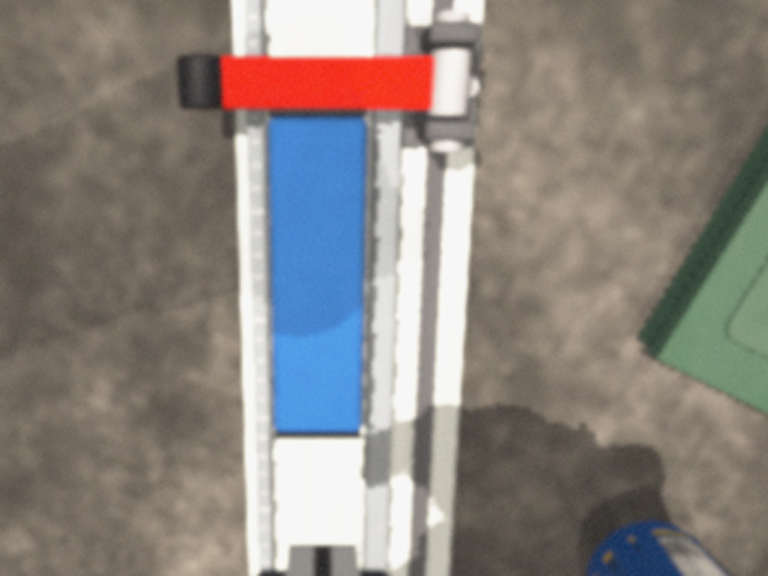

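The flag lies level across the channel (y≈55–108 in the crop). The tube's black plug sits directly against it at (318,112), and the tube is flat and parallel to the channel. Handing in.

```bash
python3 -c "
from cell import robot
print(robot.finish_job())"
```

```text
the job is handed in; nothing more can be done
None
```

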